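# Uncap the bench socket and seat the tool holder's taper

## Task

Take the dust cap off the bench socket and stand it squarely, mouth down, on top of the other cap; then lift the slim-nosed tool holder out of the sloping rack and stand it upright in the socket with its taper fully home. Set both down rather than drop them, and leave the stubby holder in its rack hole.

Things in the scene. Friction and masses are not known exactly. Their poses are not given: they have to be found in the camera images.
- socket: Fixed round steel bench socket, 60 mm high. Origin: centre of its underside; z up. Base 84 mm dia, body 68 mm dia up to a flat shoulder at z = 36, neck 46 mm dia from there to the face at z = 60. Conical bore in the face: 33.6 mm dia at the face, 18 mm at its floor, z = 6. It matches the slim holder's taper with 0.5 mm radial play.
- socket_face (a point): Centre of the bore's mouth in the socket's flat top face, 60 mm above the bench. When the holder is fully home its flange rests flat on this face, and the holder's origin is 50 mm below this point.
- cap: Black plastic dust cap, about 90 g, over the socket's neck at the start, rim on its shoulder, 2 mm radial play; lifts straight off. Origin: centre of its mouth (lower rim); z up. Skirt 56 mm outer, 50 mm inner dia, 26 mm deep; shoulder ring at z = 30; above it a solid ribbed crown, 45 mm dia, z = 30 to 52, to grip.
- spare_cap: Identical loose cap standing mouth down on the bench beside the socket. Origin: centre of its mouth on the bench; z up. The other cap's 50 mm mouth fits over this one's 45 mm crown (edge chamfered) until its rim rests on this one's shoulder, 30 mm above the bench.
- rack: Fixed rack, base 100 x 205 mm. Origin: centre of its underside; y along its two holes, z up. Its 84 x 205 x 10 mm aluminium plate slopes: the face normal and the holders' axes lean 35 degrees from vertical towards the rack's -x, the robot's side. Two 34 mm through holes, mouth centres at x = 0, y = +55 and -55, z = 64 mm.
- slim_holder: Tool holder to seat: steel, about 0.45 kg, 113 mm long, in either rack hole, leaning 35 degrees to the robot, flange on the rack's face; draws out along its axis. Origin: centre of the taper's small end; z along the axis to the nose. Taper 18 mm dia at z = 0 to 32 at z = 48; flange 46 dia, z = 50 to 68; slim nose 32 dia, z = 68 to 113, to grip.
- stub_holder: The other holder, in the rack's other hole: same taper and flange, but a stubby nose 43 mm dia from z = 68 to 90 mm with a 20 mm spigot to z = 99 mm. Origin and axes as for the slim holder. It stays where it is.
There are look-alikes about, which are no part of the job. Leave any red look-alike of the cap alone.

How it is judged:
On the way, in this order (a step that is already met when the one before it is completed fails the run):
1. the dust cap stands squarely, mouth down, on the other cap and is let go (horizontal distance between cap and spare_cap below 0.005 m and z of cap in the frame of spare_cap between 0.027 and 0.0325 m and angle between each of cap, spare_cap's own z axis and vertical below 0.06 rad and height (world z) of spare_cap below 0.004 m and contact force between the fingers and cap below 0.05 N and linear speed of cap below 0.02 m/s), for 0.2 s.
2. the slim holder stands upright in the socket, taper fully home, and is let go (horizontal distance between slim_holder and socket below 0.003 m and z of slim_holder in the frame of socket between 0.007 and 0.0125 m and angle between slim_holder's own z axis and vertical below 0.05 rad and contact force between the fingers and slim_holder below 0.05 N and linear speed of slim_holder below 0.02 m/s), for 0.2 s.
At the end, for the whole second after the job is handed in: Slim holder released, at rest in the socket: axis within 3 mm, tilt under 0.05 rad, flange within 2.5 mm of the face. Cap released, at rest mouth down on the other cap, itself on the bench: within 5 mm, rim 27 to 32.5 mm above the lower rim, both level to 0.06 rad. Stubby holder moved under 15 mm (all of step 1 and all of step 2 and distance of stub_holder from where it was at the start of the episode below 0.015 m); the robot touches nothing.
It fails at once if the cap is dropped (moves faster than 0.4 m/s while not held) (contact force between the fingers and cap below 0.05 N and linear speed of cap above 0.4 m/s).
It fails at once if the slim holder is dropped (moves faster than 0.4 m/s while not held) (contact force between the fingers and slim_holder below 0.05 N and linear speed of slim_holder above 0.4 m/s).
It fails at once if the stubby holder is moved more than 15 mm (distance of stub_holder from where it was at the start of the episode above 0.015 m).
It also fails if it takes over 54 s, if anything falls off the work surface, if the arm or the gripper's body presses on something with over 40 N, if the wrist force passes 120 N, or if a joint passes its speed limit or range.

## Robot

A 7-joint arm with a two-finger parallel gripper is mounted at the origin on a cart in front of the work surface, level with it; the furniture and walls round the work are solid. World frame = base frame: x ahead of the robot, y to its left, z up, the work surface at z = 0. Lengths are in m, angles in rad, forces in N, time in s.
With the tool pointing down it reaches from about 0.35 to 0.9 m from the base axis. Payload 7.2 kg.
Tool frame: the origin (TCP) lies at the very end of the fingers, on their centre line; the grasp point (between the pads) lies 19 mm behind it; z points along the fingers, y is the line along which they close (so a half turn about z gives the same grasp; the last joint's range is limited). The gripper opens to 88 mm and grips with 3 to 60 N. Pads are 20 mm wide; open, the fingers measure 115 mm over their backs; the gripper's body (75 mm by 178 mm) begins 61 mm behind the grasp point.
Start: joints at [1.19, 0.411, -0.013, 1.596, 0.006, 1.134, -0.082], TCP at [0.192, -0.595, 0.223] pointing down, gripper open.
Joint ranges: [-2.95, 2.95], [-0.29, 1.99], [-1.47, 1.44], [0.14, 2.54], [-1.03, 4.17], [0.13, 1.85], [-2.86, 2.86]. Speed limits (rad/s): [2.39, 2.39, 3.01, 3.01, 3.14, 3.14, 3.14].

## Interface

Orientations are given as a 3x3 rotation matrix whose columns are the frame's x, y, z axes.
In Python, from bench import manip, viewer gives the robot as it stands.
- The arm moves only by the shell command python3 -m inch 'ROWS' [FORCE]. ROWS is JSON, a list of rows, each an object with "fingers": the finger opening in mm, from 0 to 87.8; "offset": the shift along the tool's x, y, z as a fraction of full scale, a list of three; "delta_rot": the turn, a rotation vector about the tool's x, y, z as a fraction of full scale, a list of three. A call has 1 to 20 rows; each row is the pose to reach, as a shift and turn from the pose commanded when the call began, along the tool's axes at that moment, turning the shorter way round; what a row does not reach only later rows make up. Full scale, the value 1, is 0.1 m for a shift and 2 pi rad for a turn. A row lasts 1/8 s, in which the tool goes at most 62.5 mm and 10.7 degrees, less where a joint would pass 70% of its speed; a pose out of reach is approached as far as the arm can. A call with a number of a shift or a turn outside -1 to 1 is refused whole. A call with a gripper value outside its range is refused whole. The fingers move at their own pace and stop on an object; FORCE is the grip in N (left out, the last holds). Time passes only in rows, so rows that repeat a pose let the fingers close. It gives the time, the measured TCP pose, the force, the opening and the grip force at its end, in the units of the state.
- manip.observe(): the state, without advancing time (a new reading comes with each control period).
- viewer.get_image(name): name is "scene" or "top" or "wrist"; returns a dict with "frame" (400x640x3 uint8, red, green, blue), "range_z" (400x640 float32, m along the optical axis (not along the pixel's ray), 0 where there is no reading), "camera_matrix" (3x3 intrinsics, pixels), "k1" (the pictures are not rectified: a ray, as slopes to the right and down, at radius r is drawn at 1 + k1 r^2 times it, then the intrinsics apply), "cam_to_world" (4x4, takes a point from camera to world coordinates). Camera axes: x right, y up, looking along -z (the intrinsics and any distortion apply to the point x, -y, -z); pixel columns grow to the right and rows downward; lengths in m; the calibration is good to about 2 mm. A picture is of the moment at which its call begins.
- manip.job_done(): hands the job in; it is judged then, once.
The state is a dict: "t": time; "q": joint angles; "qd": joint speeds; "joint_torque": joint torques, N m; "tcp_pos": TCP position; "orientation": TCP orientation; "ft_force": force on the tool from outside, world axes, zero at the start; "torque": the same for the moment, N m; "width": finger opening in m; "grasp_force": force on a finger pad.
Only numpy, scipy, OpenCV 4.12 (cv2) and the standard library are available. Lean on these libraries where they do the work, as an engineer would, in place of code of your own. Each camera call takes 0.05 s, during which the arm holds its last target. There are 200 camera calls.

## Working session

There is one attempt and no reset: what is moved stays moved. The work goes in short steps, Python scripts to look and compute and a shell command to move; the robot and the scene stay as the last step left them, time stands still between calls to the robot, and variables do not carry over. Pictures are saved under pics/ and viewed, at most 10 in all, crops included, and the job is handed in when it is done.

```bash
mkdir -p pics; cat > h.py <<'E'
import numpy as np, cv2
from bench import manip, viewer
def grab(name):
    d=viewer.get_image(name); np.savez('%s.npz'%name,**{k:np.array(v) for k,v in d.items()}); return d
def load(name): return dict(np.load('%s.npz'%name))
def cloud(d):
    K=np.array(d['camera_matrix']);z=d['range_z'];h,w=z.shape
    u,v=np.meshgrid(np.arange(w),np.arange(h))
    p=cv2.undistortPoints(np.stack([u,v],-1).reshape(-1,1,2).astype(float),K,np.array([float(d['k1']),0,0,0])).reshape(h,w,2)
    P=np.stack([p[...,0]*z,-p[...,1]*z,-z,np.ones_like(z)],-1)
    W=P@np.array(d['cam_to_world']).T
    W=W[...,:3]; W[z==0]=np.nan; return W
def save(im,n): cv2.imwrite('pics/'+n,cv2.cvtColor(im,cv2.COLOR_RGB2BGR))
E
python3 - <<'E'
from h import *
a=grab('scene');b=grab('top')
save(a['frame'],'scene0.png');save(b['frame'],'top0.png')
print(manip.observe());print(b['k1'],b['cam_to_world'],a['cam_to_world'])
E
```

```text
{'t': 0.1, 'q': array([ 1.18979165,  0.41182989, -0.01270968,  1.59690932,  0.00558742,
        1.13429187, -0.08224971]), 'qd': array([ 0.00043599, -0.00264258, -0.00205688, -0.0014926 ,  0.00029275,
        0.00093464, -0.00051863]), 'joint_torque': array([ 3.39330720e-03, -5.89102077e+01,  6.44232240e-01, -2.91712689e+01,
       -5.37265360e-02,  1.44364365e-02,  4.32230797e-05]), 'tcp_pos': array([ 0.19216605, -0.59427368,  0.22190785]), 'orientation': array([[ 9.51484437e-01,  3.07696444e-01, -5.14699234e-04],
       [ 3.07696862e-01, -9.51483546e-01,  1.30517718e-03],
       [-8.81294731e-05, -1.40022712e-03, -9.99999016e-01]]), 'ft_force': array([-0.84657587,  0.17085709, -0.38592407]), 'torque': array([0.0123795 , 0.04562823, 0.00579967]), 'grasp_force': 0.0, 'width': 0.0875822012346117}
-0.09903241728218258 [[-0.06871061  0.97408627 -0.21548735  0.33983869]
 [-0.99763585 -0.06681805  0.01606416 -0.09015902]
 [ 0.00124944  0.21608168  0.97637449  0.93112729]
 [ 0.          0.          0.          1.        ]] [[-0.81623619  0.34245929 -0.46527424  0.10326124]
 [-0.57717233 -0.4483841   0.68251286  0.48122559]
 [ 0.0251113   0.82563511  0.56364535  0.57829606]
 [ 0.          0.          0.          1.        ]]
```

View pics/scene0.png

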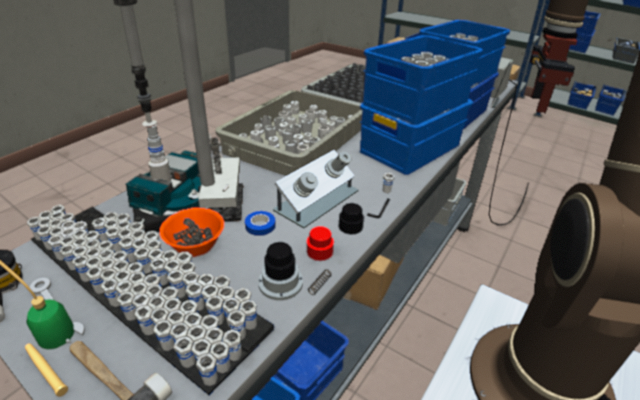

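View pics/top0.png

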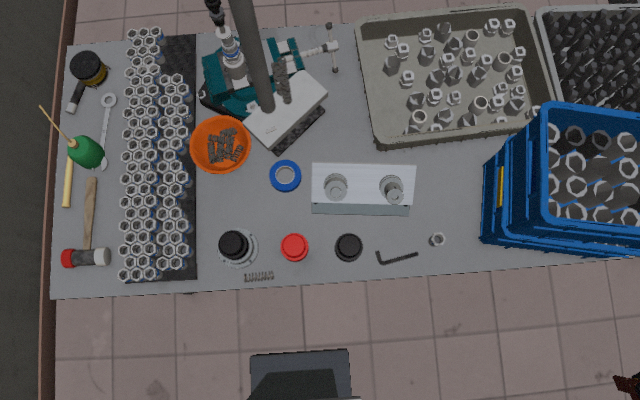

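Scene: the capped socket is at top-view px (234,245), the red look-alike at (294,247), the spare cap at (348,247). The rack holes are at (336,186) and (392,190). Next I measure them from the depth clouds.

```bash
python3 - <<'E'
from h import *
for n in('top','scene'):
    d=load(n);W=cloud(d)
    if n=='top':
        for nm,(u,v),zr in (('cap',(234,245),.08),('red',(294,247),.045),('spare',(348,247),.045)):
            c=W[v,u]; S=W[v-30:v+30,u-30:u+30].reshape(-1,3); S=S[np.nan_to_num(S[:,2],nan=-1)>zr]
            print(nm,c.round(4),len(S),S[:,2].max().round(4),np.median(S[:,2]).round(4))
            ref=S[:,:2].mean(0); tops=(S[:,:2].min(0)+S[:,:2].max(0))/2
            print('  mean',ref.round(4),'mid',tops.round(4),'ext',np.ptp(S[:,:2],axis=0).round(4))
        for nm,(u,v) in (('h1',(336,186)),('h2',(392,190))):
            print(nm,W[v-10:v+11:5,u-10:u+11:5].round(3).tolist())
        P=W[165:200,314:412].reshape(-1,3);P=P[np.isfinite(P[:,2])];
        # plate plane via ransac
        rng=np.random.default_rng(0);best=None
        for _ in range(400):
            a=P[rng.choice(len(P),3,False)];nn=np.cross(a[1]-a[0],a[2]-a[0]);nn/=np.linalg.norm(nn)+1e-12
            m=abs((P-a[0])@nn)<.003
            if best is None or m.sum()>best.sum():best=m
        Q=P[best];c=Q.mean(0);nn=np.linalg.svd(Q-c)[2][2];nn*=np.sign(nn[2]);print('plane',c,nn,best.sum(),np.degrees(np.arccos(nn[2])))
        for nm,(u,v) in (('h1',(336,186)),('h2',(392,190))):
            S=W[v-24:v+22,u-22:u+22].reshape(-1,3);S=S[np.isfinite(S[:,2])];h=(S-c)@nn
            for lo,hi in((.012,.024),(.024,.045),(.05,.08)):
                m=(h>lo)&(h<hi);print(nm,lo,m.sum(),S[m].mean(0).round(4) if m.any() else '',h.max())
        print('bench',W[255:275,400:440,2].mean())
t=load('top')['frame'][150:280,205:425];s=load('scene')['frame'][130:310,240:420]
im=np.vstack([cv2.resize(t,(560,330),interpolation=2)]);save(im,'c1.png')
save(cv2.resize(s,(600,600),interpolation=2),'c2.png')
E
```

```text
cap [0.4568 0.0648 0.088 ] 461 0.0921 0.0881
  mean [0.4604 0.0713] mid [0.4609 0.0718] ext [0.0444 0.0443]
red [ 0.45   -0.0462  0.0527] 417 0.0569 0.0523
  mean [ 0.4531 -0.0445] mid [ 0.4537 -0.0443] ext [0.0454 0.0439]
spare [ 0.4429 -0.1517  0.0518] 420 0.0561 0.052
  mean [ 0.4453 -0.1535] mid [ 0.4454 -0.154 ] ext [0.0445 0.0439]
h1 [[[0.584, -0.118, 0.072], [0.579, -0.127, 0.088], [0.577, -0.137, 0.094], [0.58, -0.147, 0.08], [0.581, -0.158, 0.073]], [[0.57, -0.117, 0.085], [0.564, -0.126, 0.106], [0.562, -0.135, 0.109], [0.563, -0.145, 0.104], [0.571, -0.157, 0.074]], [[0.555, -0.116, 0.103], [0.555, -0.125, 0.103], [0.555, -0.135, 0.1], [0.554, -0.144, 0.103], [0.559, -0.155, 0.081]], [[0.547, -0.115, 0.097], [0.545, -0.125, 0.104], [0.543, -0.134, 0.107], [0.545, -0.144, 0.098], [0.544, -0.153, 0.099]], [[0.539, -0.115, 0.089], [0.538, -0.124, 0.092], [0.535, -0.133, 0.101], [0.537, -0.144, 0.089], [0.546, -0.156, 0.049]]]
h2 [[[0.568, -0.228, 0.075], [0.564, -0.236, 0.086], [0.563, -0.245, 0.088], [0.561, -0.255, 0.09], [0.566, -0.268, 0.071]], [[0.556, -0.226, 0.08], [0.
[... 223 characters left out ...]
, -0.225, 0.072], [0.527, -0.228, 0.116], [0.529, -0.239, 0.106], [0.528, -0.248, 0.106], [0.525, -0.256, 0.116]], [[0.534, -0.229, 0.045], [0.519, -0.228, 0.109], [0.518, -0.237, 0.113], [0.517, -0.246, 0.113], [0.53, -0.268, 0.048]]]
plane [ 0.57209995 -0.18967584  0.06944808] [-0.56842197  0.05581473  0.82084175] 2296 34.830855020619296
h1 0.012 61 [ 0.5719 -0.1345  0.0882] 0.05155032009689434
h1 0.024 344 [ 0.5502 -0.1331  0.0977] 0.05155032009689434
h1 0.05 16 [ 0.5409 -0.1323  0.1057] 0.05155032009689434
h2 0.012 181 [ 0.5562 -0.2412  0.0834] 0.06670668767890427
h2 0.024 61 [ 0.5489 -0.239   0.0989] 0.06670668767890427
h2 0.05 250 [ 0.5258 -0.241   0.1147] 0.06670668767890427
bench nan
```

View pics/c2.png

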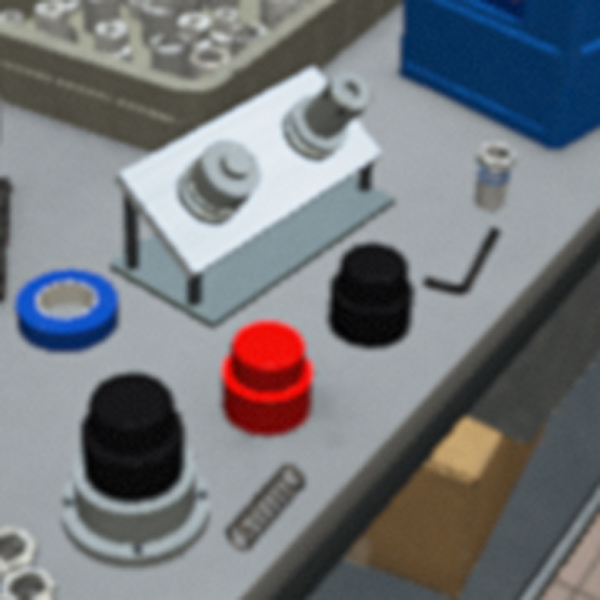

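The slim holder is the one at y≈-0.245 (px 392,190, long nose); the stub is at y≈-0.135. I'm moving to a viewpoint over the work with the tool's yaw aligned to the rack.

```bash
python3 -m inch '[{"fingers":87.8,"offset":[0,0,-0.8],"delta_rot":[0,0,0.0653]},{"fingers":87.8,"offset":[0,0,-0.8],"delta_rot":[0,0,0.0653]},{"fingers":87.8,"offset":[0,0,-0.8],"delta_rot":[0,0,0.0653]}]' 
for i in 1; do
python3 -m inch '[{"fingers":87.8,"offset":[0.26,-0.94,0],"delta_rot":[0,0,0]},{"fingers":87.8,"offset":[0.26,-0.94,0],"delta_rot":[0,0,0]}]'
python3 -m inch '[{"fingers":87.8,"offset":[0.26,-0.94,0],"delta_rot":[0,0,0]},{"fingers":87.8,"offset":[0.26,-0.94,0],"delta_rot":[0,0,0]}]'
python3 -m inch '[{"fingers":87.8,"offset":[0.26,-0.94,0],"delta_rot":[0,0,0]},{"fingers":87.8,"offset":[0.26,-0.94,0],"delta_rot":[0,0,0]}]'
python3 -m inch '[{"fingers":87.8,"offset":[0.26,-0.94,0],"delta_rot":[0,0,0]},{"fingers":87.8,"offset":[0.26,-0.94,0],"delta_rot":[0,0,0]},{"fingers":87.8,"offset":[0.26,-0.94,0],"delta_rot":[0,0,0]},{"fingers":87.8,"offset":[0.26,-0.94,0],"delta_rot":[0,0,0]}]'
done
python3 - <<'E'
from h import *
d=grab('wrist');save(d['frame'],'w0.png');print(d['cam_to_world'])
E
```

```text
t: 0.48
tcp_pos: [0.1925, -0.5951, 0.3038]
orientation: [[0.995, -0.098, 0.001], [-0.098, -0.995, -0.002], [0.001, 0.002, -1.0]]
ft_force: [0.1, -0.3, -0.8]
width: 0.0878
grasp_force: 0.0
t: 0.72
tcp_pos: [0.2281, -0.5006, 0.3004]
orientation: [[0.996, -0.092, -0.001], [-0.092, -0.996, 0.004], [-0.002, -0.003, -1.0]]
ft_force: [-0.5, -0.0, -0.7]
width: 0.0882
grasp_force: 0.0
t: 0.98
tcp_pos: [0.263, -0.4092, 0.3009]
orientation: [[0.996, -0.091, -0.002], [-0.091, -0.996, 0.003], [-0.002, -0.002, -1.0]]
ft_force: [0.3, -1.1, 0.4]
width: 0.0878
grasp_force: 0.0
t: 1.23
tcp_pos: [0.2976, -0.3183, 0.301]
orientation: [[0.996, -0.091, -0.002], [-0.091, -0.996, 0.002], [-0.002, -0.002, -1.0]]
ft_force: [-0.1, 0.0, 0.9]
width: 0.0876
grasp_force: 0.0
t: 1.72
tcp_pos: [0.3317, -0.2311, 0.3017]
orientation: [[0.995, -0.096, -0.002], [-0.096, -0.995, 0.0], [-0.002, -0.0, -1.0]]
ft_force: [-0.5, -0.3, 0.2]
width: 0.0878
grasp_force: 0.0
[[-9.61636269e-02  9.61727954e-01  2.56577277e-01  3.99825412e-01]
 [-9.95365514e-01 -9.29717156e-02 -2.45713891e-02 -2.37580101e-01]
 [ 2.23437850e-04 -2.57751047e-01  9.66211337e-01  4.63912425e-01]
 [ 0.00000000e+00  0.00000000e+00  0.00000000e+00  1.00000000e+00]]
```

View pics/w0.png

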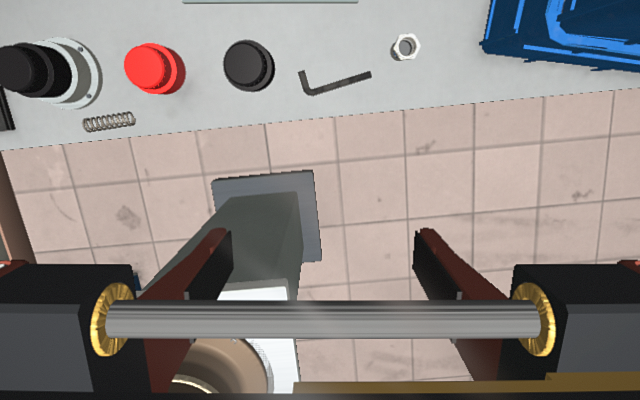

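```bash
cat >> h.py <<'E'
def circ(W,c,zlo,zhi,r=.05):
    "centre of top disc near c"
    P=W.reshape(-1,3);P=P[np.isfinite(P[:,2])]
    P=P[(np.hypot(P[:,0]-c[0],P[:,1]-c[1])<r)&(P[:,2]>zlo)&(P[:,2]<zhi)]
    (x,y),R=cv2.minEnclosingCircle(P[:,:2].astype(np.float32))
    return len(P),P.mean(0).round(4),(round(x,4),round(y,4)),round(R,4),np.percentile(P[:,2],[2,50,98]).round(4)
E
python3 -m inch '[{"fingers":87.8,"offset":[0.9,-0.79,0.2],"delta_rot":[0,0,0]},{"fingers":87.8,"offset":[0.9,-0.79,0.2],"delta_rot":[0,0,0]},{"fingers":87.8,"offset":[0.9,-0.79,0.2],"delta_rot":[0,0,0]},{"fingers":87.8,"offset":[0.9,-0.79,0.2],"delta_rot":[0,0,0]},{"fingers":87.8,"offset":[0.9,-0.79,0.2],"delta_rot":[0,0,0]}]'
python3 - <<'E'
from h import *
W=cloud(grab('wrist'));print(circ(W,(.4453,-.1538),.048,.06,.04))
E
python3 -m inch '[{"fingers":87.8,"offset":[0.05,-0.9,0.1],"delta_rot":[0,0,0]},{"fingers":87.8,"offset":[0.05,-0.9,0.1],"delta_rot":[0,0,0]}]'
python3 -m inch '[{"fingers":87.8,"offset":[0.05,-0.9,0.1],"delta_rot":[0,0,0]},{"fingers":87.8,"offset":[0.05,-0.9,0.1],"delta_rot":[0,0,0]}]'
python3 -m inch '[{"fingers":87.8,"offset":[0.05,-0.5,0.1],"delta_rot":[0,0,0]},{"fingers":87.8,"offset":[0.05,-0.5,0.1],"delta_rot":[0,0,0]},{"fingers":87.8,"offset":[0.05,-0.5,0.1],"delta_rot":[0,0,0]},{"fingers":87.8,"offset":[0.05,-0.5,0.1],"delta_rot":[0,0,0]}]'
python3 - <<'E'
from h import *
W=cloud(grab('wrist'));print(circ(W,(.4605,.0715),.083,.096,.04),manip.observe()['q'])
E
```

```text
t: 2.4
tcp_pos: [0.4288, -0.1623, 0.2826]
orientation: [[0.995, -0.1, -0.0], [-0.1, -0.995, -0.0], [-0.0, 0.001, -1.0]]
ft_force: [0.3, -0.1, 0.5]
width: 0.0878
grasp_force: 0.0
(1310, array([ 0.4464, -0.1558,  0.0521]), (0.4457, -0.1554), 0.0229, array([0.0494, 0.0522, 0.0539]))
t: 2.7
tcp_pos: [0.4432, -0.07, 0.2729]
orientation: [[0.995, -0.097, 0.001], [-0.097, -0.995, 0.0], [0.001, -0.0, -1.0]]
ft_force: [0.2, 0.0, -0.4]
width: 0.0878
grasp_force: 0.0
t: 2.95
tcp_pos: [0.457, 0.0196, 0.2629]
orientation: [[0.995, -0.096, 0.001], [-0.096, -0.995, 0.0], [0.001, -0.0, -1.0]]
ft_force: [0.1, -0.9, -0.1]
width: 0.0879
grasp_force: 0.0
t: 3.45
tcp_pos: [0.467, 0.065, 0.2529]
orientation: [[0.995, -0.1, 0.0], [-0.1, -0.995, -0.001], [0.0, 0.001, -1.0]]
ft_force: [0.2, -0.2, 0.5]
width: 0.088
grasp_force: 0.0
(1786, array([0.4627, 0.0713, 0.088 ]), (0.4616, 0.0715), 0.0231, array([0.0844, 0.0882, 0.0897])) [ 0.26035291  0.16394759 -0.56022957  1.88336357  0.09731818  1.12058251
 -2.00701416]
```

```bash
python3 -m inch '[{"fingers":87.8,"offset":[-0.061,-0.059,0.5],"delta_rot":[0,0,0]},{"fingers":87.8,"offset":[-0.061,-0.059,0.95],"delta_rot":[0,0,0]},{"fingers":87.8,"offset":[-0.061,-0.059,0.95],"delta_rot":[0,0,0]},{"fingers":87.8,"offset":[-0.061,-0.059,0.95],"delta_rot":[0,0,0]}]'
python3 -m inch '[{"fingers":87.8,"offset":[0,0,0.3],"delta_rot":[0,0,0]},{"fingers":87.8,"offset":[0,0,0.6],"delta_rot":[0,0,0]},{"fingers":87.8,"offset":[0,0,0.86],"delta_rot":[0,0,0]},{"fingers":87.8,"offset":[0,0,0.86],"delta_rot":[0,0,0]},{"fingers":87.8,"offset":[0,0,0.86],"delta_rot":[0,0,0]}]'
python3 -m inch '[{"fingers":30,"offset":[0,0,0],"delta_rot":[0,0,0]},{"fingers":30,"offset":[0,0,0],"delta_rot":[0,0,0]},{"fingers":30,"offset":[0,0,0],"delta_rot":[0,0,0]},{"fingers":30,"offset":[0,0,0],"delta_rot":[0,0,0]},{"fingers":30,"offset":[0,0,0],"delta_rot":[0,0,0]},{"fingers":30,"offset":[0,0,0],"delta_rot":[0,0,0]}]' 20
```

```text
t: 4.0
tcp_pos: [0.4624, 0.073, 0.1591]
orientation: [[0.995, -0.098, 0.001], [-0.098, -0.995, 0.0], [0.001, -0.0, -1.0]]
ft_force: [-0.3, -0.0, 0.8]
width: 0.0879
grasp_force: 0.0
t: 4.62
tcp_pos: [0.4629, 0.0734, 0.0735]
orientation: [[0.995, -0.098, 0.003], [-0.098, -0.995, 0.0], [0.003, -0.0, -1.0]]
ft_force: [0.1, 0.5, 0.1]
width: 0.0876
grasp_force: 0.0
t: 5.38
tcp_pos: [0.4615, 0.0728, 0.0717]
orientation: [[0.995, -0.098, -0.0], [-0.098, -0.995, -0.001], [-0.0, 0.001, -1.0]]
ft_force: [-1.0, -1.4, 3.2]
width: 0.0444
grasp_force: 20.0
```

```bash
python3 -m inch '[{"fingers":30,"offset":[0,0,-0.2],"delta_rot":[0,0,0]},{"fingers":30,"offset":[0,0,-0.5],"delta_rot":[0,0,0]},{"fingers":30,"offset":[0,0,-0.8],"delta_rot":[0,0,0]},{"fingers":30,"offset":[0,0,-0.8],"delta_rot":[0,0,0]}]'
python3 -m inch '[{"fingers":30,"offset":[0.023,0.3,0],"delta_rot":[0,0,0]},{"fingers":30,"offset":[0.023,0.761,0],"delta_rot":[0,0,0]}]'
python3 -m inch '[{"fingers":30,"offset":[0.023,0.4,0],"delta_rot":[0,0,0]},{"fingers":30,"offset":[0.023,0.761,0],"delta_rot":[0,0,0]}]'
python3 -m inch '[{"fingers":30,"offset":[0.023,0.4,0],"delta_rot":[0,0,0]},{"fingers":30,"offset":[0.023,0.761,0],"delta_rot":[0,0,0]},{"fingers":30,"offset":[0.023,0.761,0],"delta_rot":[0,0,0]},{"fingers":30,"offset":[0.023,0.761,0],"delta_rot":[0,0,0]},{"fingers":30,"offset":[0.023,0.761,0],"delta_rot":[0,0,0]},{"fingers":30,"offset":[0.023,0.761,0],"delta_rot":[0,0,0]}]'
python3 - <<'E'
from h import *
d=grab('wrist');save(d['frame'],'w1.png');W=cloud(d);print(circ(W,(.446,-.155),.145,.165,.04));print(circ(W,(.4615,.0725),.055,.065,.04))
E
```

```text
t: 5.88
tcp_pos: [0.4628, 0.0736, 0.1533]
orientation: [[0.995, -0.097, 0.004], [-0.097, -0.995, 0.0], [0.004, -0.001, -1.0]]
ft_force: [1.4, -0.9, -0.1]
width: 0.0446
grasp_force: 20.0
t: 6.12
tcp_pos: [0.456, -0.0024, 0.1506]
orientation: [[0.996, -0.094, -0.001], [-0.094, -0.996, 0.001], [-0.001, -0.001, -1.0]]
ft_force: [1.0, -0.3, -1.2]
width: 0.0444
grasp_force: 20.0
t: 6.38
tcp_pos: [0.4504, -0.0801, 0.1504]
orientation: [[0.995, -0.098, -0.002], [-0.098, -0.995, 0.0], [-0.002, -0.0, -1.0]]
ft_force: [0.5, -0.2, -1.1]
width: 0.0445
grasp_force: 20.0
t: 7.12
tcp_pos: [0.4463, -0.1538, 0.1516]
orientation: [[0.995, -0.096, -0.0], [-0.096, -0.995, 0.0], [-0.0, -0.0, -1.0]]
ft_force: [-0.5, -0.1, -0.2]
width: 0.0446
grasp_force: 20.0
(2948, array([ 0.4636, -0.1553,  0.1521]), (0.4557, -0.1546), 0.0313, array([0.1452, 0.1475, 0.1647]))
(1557, array([0.4616, 0.0672, 0.059 ]), (0.4623, 0.0709), 0.0236, array([0.0553, 0.0596, 0.0612]))
```

View pics/w1.png

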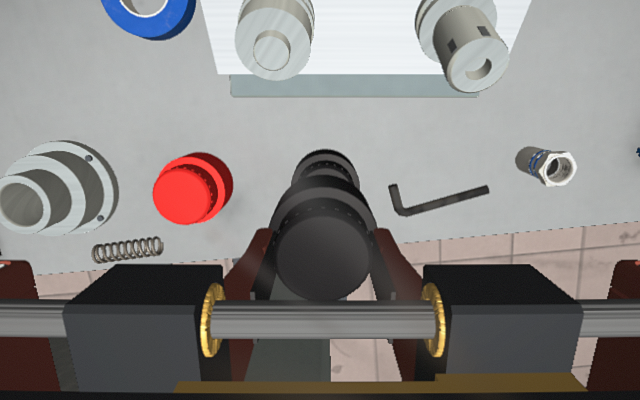

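The held cap (323,258) sits above the spare (325,170), with the socket bare at (25,205). I'll measure the held crown from this saved frame.

```bash
python3 - <<'E'
from h import *
W=cloud(load('wrist'));print(circ(W,(.446,-.155),.163,.175,.03));
from h import *
P=W.reshape(-1,3);P=P[np.isfinite(P[:,2])];m=(np.hypot(P[:,0]-.446,P[:,1]+.155)<.05)&(P[:,2]<.065)&(P[:,2]>.047);P=P[m]
print(len(P),P.min(0),P.max(0))
b=(P[:,2]>.049);print(P[b][:,0].max(),P[b][:,1].min(),P[b][:,1].max())
E
```

```text
(8030, array([ 0.4494, -0.1542,  0.1679]), (0.451, -0.1554), 0.0288, array([0.1641, 0.168 , 0.1727]))
455 [ 0.45087939 -0.17726537  0.04709876] [ 0.46861486 -0.13713102  0.05438696]
0.46861486400146246 -0.1772653687836711 -0.1371310154587465
```

```bash
python3 - <<'E'
from h import *
d=load('wrist');W=cloud(d)
bl=(d['frame'].max(-1)<75)
P=W[bl&np.isfinite(W[...,2])];P=P[(abs(P[:,2]-.168)<.003)&(np.hypot(P[:,0]-.448,P[:,1]+.155)<.035)]
for lo in np.arange(-.025,.026,.005):
    q=P[abs(P[:,1]+.1545-lo)<.0025]
    if len(q):print(round(lo,3),len(q),np.percentile(q[:,0],[1,99]).round(4))
q=P[abs(P[:,0]-.447)<.003];print(np.percentile(q[:,1],[1,99]))
E
```

```text
-0.025 71 [0.4521 0.4542]
-0.02 382 [0.4342 0.4585]
-0.015 707 [0.4322 0.4637]
-0.01 850 [0.4294 0.4663]
-0.005 964 [0.4274 0.4683]
0.0 1026 [0.4276 0.469 ]
0.005 997 [0.428  0.4685]
0.01 936 [0.4287 0.4672]
0.015 770 [0.431  0.4651]
0.02 471 [0.4352 0.4606]
0.025 145 [0.4378 0.459 ]
[-0.17605964 -0.13141086]
```

```bash
python3 -m inch '[{"fingers":30,"offset":[-0.007,0.009,0.3],"delta_rot":[0,0,0]},{"fingers":30,"offset":[-0.007,0.009,0.58],"delta_rot":[0,0,0]},{"fingers":30,"offset":[-0.007,0.009,0.62],"delta_rot":[0,0,0]},{"fingers":30,"offset":[-0.007,0.009,0.66],"delta_rot":[0,0,0]},{"fingers":30,"offset":[-0.007,0.009,0.7],"delta_rot":[0,0,0]},{"fingers":30,"offset":[-0.007,0.009,0.7],"delta_rot":[0,0,0]},{"fingers":30,"offset":[-0.007,0.009,0.7],"delta_rot":[0,0,0]}]'
python3 -m inch '[{"fingers":30,"offset":[0,0,0.05],"delta_rot":[0,0,0]},{"fingers":30,"offset":[0,0,0.1],"delta_rot":[0,0,0]},{"fingers":30,"offset":[0,0,0.14],"delta_rot":[0,0,0]},{"fingers":30,"offset":[0,0,0.15],"delta_rot":[0,0,0]},{"fingers":30,"offset":[0,0,0.15],"delta_rot":[0,0,0]},{"fingers":30,"offset":[0,0,0.15],"delta_rot":[0,0,0]}]'
```

```text
t: 8.05
tcp_pos: [0.4456, -0.1556, 0.0821]
orientation: [[0.995, -0.097, 0.001], [-0.097, -0.995, -0.0], [0.001, 0.0, -1.0]]
ft_force: [0.2, 0.4, -1.5]
width: 0.0446
grasp_force: 20.0
t: 8.8
tcp_pos: [0.4455, -0.1555, 0.0667]
orientation: [[0.995, -0.097, 0.0], [-0.097, -0.995, -0.0], [0.0, 0.0, -1.0]]
ft_force: [-0.8, -0.3, -0.4]
width: 0.0444
grasp_force: 20.0
```

```bash
python3 -m inch '[{"fingers":30,"offset":[0,0,0.012],"delta_rot":[0,0,0]},{"fingers":30,"offset":[0,0,0.015],"delta_rot":[0,0,0]},{"fingers":30,"offset":[0,0,0.015],"delta_rot":[0,0,0]}]'
python3 -m inch '[{"fingers":75,"offset":[0,0,0.015],"delta_rot":[0,0,0]},{"fingers":75,"offset":[0,0,0],"delta_rot":[0,0,0]},{"fingers":75,"offset":[0,0,0],"delta_rot":[0,0,0]},{"fingers":75,"offset":[0,0,0],"delta_rot":[0,0,0]},{"fingers":75,"offset":[0,0,0],"delta_rot":[0,0,0]}]'
python3 -m inch '[{"fingers":75,"offset":[0,0,-0.4],"delta_rot":[0,0,0]},{"fingers":75,"offset":[0,0,-0.95],"delta_rot":[0,0,0]},{"fingers":75,"offset":[0,0,-0.95],"delta_rot":[0,0,0]},{"fingers":75,"offset":[0,0,-0.95],"delta_rot":[0,0,0]},{"fingers":75,"offset":[0,0,-0.95],"delta_rot":[0,0,0]}]'
python3 - <<'E'
from h import *
d=grab('wrist');save(d['frame'],'w2.png');W=cloud(d);print(circ(W,(.446,-.155),.076,.088,.03));print(circ(W,(.4615,.0715),.055,.065,.04))
P=W[60:,:][np.isfinite(W[60:,:,2])] 
E
```

```text
t: 9.18
tcp_pos: [0.4456, -0.1556, 0.0656]
orientation: [[0.995, -0.097, 0.001], [-0.097, -0.995, -0.0], [0.001, 0.0, -1.0]]
ft_force: [-0.7, -0.0, 4.9]
width: 0.0447
grasp_force: 20.0
t: 9.8
tcp_pos: [0.4454, -0.1556, 0.0651]
orientation: [[0.995, -0.097, 0.0], [-0.097, -0.995, -0.0], [0.0, 0.0, -1.0]]
ft_force: [-1.2, -1.2, -0.1]
width: 0.0752
grasp_force: 0.0
t: 10.42
tcp_pos: [0.4445, -0.1553, 0.1589]
orientation: [[0.995, -0.097, -0.002], [-0.097, -0.995, 0.001], [-0.002, -0.001, -1.0]]
ft_force: [-0.3, -0.3, -0.8]
width: 0.0747
grasp_force: 0.0
(3154, array([ 0.4477, -0.1557,  0.082 ]), (0.446, -0.1555), 0.0232, array([0.0783, 0.0822, 0.0836]))
(1703, array([0.4624, 0.0696, 0.0591]), (0.4613, 0.071), 0.0242, array([0.0553, 0.0596, 0.0614]))
```

View pics/w2.png

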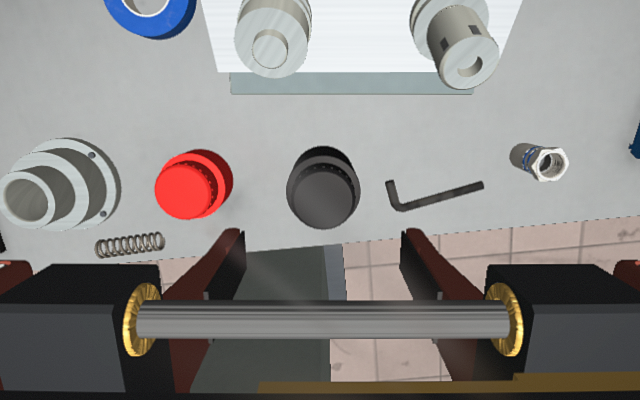

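The cap is stacked, with its top at z=0.082 as expected. Next: fit the slim holder's axis.

```bash
cat >> h.py <<'E'
from scipy.optimize import least_squares
def slim(W):
    P=W.reshape(-1,3);P=P[np.isfinite(P[:,2])]
    n=np.array([-.5708,.0558,.8192])
    R=P[(abs(P[:,1]+.19)<.1)&(abs(P[:,0]-.57)<.06)&(P[:,2]>.03)]
    # plate offset: mode of h
    for _ in range(4):
        h=R@n;hist,e=np.histogram(h,np.arange(h.min(),h.max(),.001));c=e[hist.argmax()]+.0005
        Q=R[abs(h-c)<.003];c=Q.mean(0);n=np.linalg.svd(Q-c,full_matrices=False)[2][2];n*=np.sign(n[2])
    e2=np.cross([0,0,1],n);e2/=np.linalg.norm(e2);e1=np.cross(e2,n)  # e2 horizontal, e1 up/down slope
    S=P[(np.abs(P[:,1]+.243)<.035)&(np.abs(P[:,0]-.54)<.07)]
    h=(S-c)@n; N=S[(h>.022)&(h<.058)]
    f=lambda p:np.hypot((N-c)@e1-p[0],(N-c)@e2-p[1])-.016
    x0=[np.mean((N-c)@e1),np.mean((N-c)@e2)]
    r=least_squares(f,x0,loss='soft_l1',f_scale=.001)
    T=S[(h>.060)&(h<.068)]
    foot=c+r.x[0]*e1+r.x[1]*e2   # axis at plate face
    print('n',n.round(4),'tilt',np.degrees(np.arccos(n[2])).round(2),'foot',foot.round(4),'N',len(N),'rms',np.sqrt((r.fun**2).mean()).round(4))
    print('tip',(foot+.063*n).round(4),'tip cloud',len(T),T.mean(0).round(4) if len(T) else '')
    (x,y),R=cv2.minEnclosingCircle(np.stack([(T-c)@e1,(T-c)@e2],1).astype(np.float32));print('tip circ',(c+x*e1+y*e2+.063*n).round(4),round(R,4))
    return n,foot
E
python3 - <<'E'
from h import *
slim(cloud(load('wrist')));slim(cloud(load('top')))
E
```

```text
n [-0.5735  0.056   0.8173] tilt 35.19 foot [ 0.5588 -0.2463  0.0638] N 2173 rms 0.004
tip [ 0.5227 -0.2428  0.1153] tip cloud 2184 [ 0.5247 -0.2421  0.1161]
tip circ [ 0.5234 -0.2427  0.1158] 0.0167
n [-0.5711  0.0554  0.819 ] tilt 35.01 foot [ 0.5589 -0.2449  0.064 ] N 142 rms 0.0054
tip [ 0.5229 -0.2414  0.1156] tip cloud 182 [ 0.5239 -0.2412  0.1159]
tip circ [ 0.5232 -0.2421  0.1159] 0.0167
```

```bash
python3 -m inch '[{"fingers":75,"offset":[0,0.2,-0.2],"delta_rot":[0,0.03,0]},{"fingers":75,"offset":[0.2,0.5,-0.2],"delta_rot":[0,0.06,0]},{"fingers":75,"offset":[0.5,0.79,-0.1],"delta_rot":[0,0.09,0]},{"fingers":75,"offset":[0.595,0.792,0.05],"delta_rot":[0,0.0972,0]},{"fingers":75,"offset":[0.595,0.792,0.05],"delta_rot":[0,0.0972,0]},{"fingers":75,"offset":[0.595,0.792,0.05],"delta_rot":[0,0.0972,0]},{"fingers":75,"offset":[0.595,0.792,0.05],"delta_rot":[0,0.0972,0]}]'
python3 - <<'E'
from h import *
d=grab('wrist');n,f=slim(cloud(d));o=manip.observe();print(o['q'].round(3))
R=np.array(o['orientation']);n=np.array([-.571,.0558,.819])
for h in(.1,.024):print(h,(R.T@(np.array([.5588,-.246,.064])+h*n-o['tcp_pos'])).round(4))
E
```

```text
t: 11.35
tcp_pos: [0.4972, -0.2402, 0.1552]
orientation: [[0.815, -0.097, 0.571], [-0.08, -0.995, -0.056], [0.574, 0.0, -0.819]]
ft_force: [0.2, 0.6, 0.8]
width: 0.0749
grasp_force: 0.0
n [-0.5734  0.0559  0.8174] tilt 35.18 foot [ 0.5587 -0.2466  0.0637] N 752 rms 0.007
tip [ 0.5226 -0.2431  0.1152] tip cloud 1635 [ 0.5237 -0.2431  0.1156]
tip circ [ 0.5228 -0.2432  0.1154] 0.016
[ 1.152  0.237 -0.706  2.288 -0.635  0.128 -0.554]
0.1 [-0.0019 -0.0001  0.0103]
0.024 [-0.0019 -0.0001  0.0863]
```

j6 sits at its limit (0.13), so I'll grip with the tool tilted only 25°. The flat pads allow that about the closing axis.

```bash
python3 -m inch '[{"fingers":75,"offset":[-0.05,0,0.1],"delta_rot":[0,-0.0278,0]},{"fingers":75,"offset":[-0.05,0,0.1],"delta_rot":[0,-0.0278,0]},{"fingers":75,"offset":[-0.05,0,0.1],"delta_rot":[0,-0.0278,0]}]'
python3 - <<'E'
from h import *
o=manip.observe();print(o['q'].round(3))
R=np.array(o['orientation'])
print((R.T@(np.array([.5422,-.2446,.0822])-o['tcp_pos'])).round(4))
E
```

```text
t: 11.78
tcp_pos: [0.4993, -0.2402, 0.1449]
orientation: [[0.903, -0.097, 0.42], [-0.087, -0.995, -0.043], [0.422, 0.002, -0.907]]
ft_force: [0.3, -0.1, 0.9]
width: 0.0752
grasp_force: 0.0
[ 0.617  0.214 -0.181  2.192 -0.318  0.344 -0.941]
[0.0126 0.0001 0.075 ]
```

```bash
python3 -m inch '[{"fingers":75,"offset":[0.04,0,0.25],"delta_rot":[0,0,0]},{"fingers":75,"offset":[0.085,0,0.5],"delta_rot":[0,0,0]},{"fingers":75,"offset":[0.126,0,0.75],"delta_rot":[0,0,0]},{"fingers":75,"offset":[0.126,0,0.75],"delta_rot":[0,0,0]},{"fingers":75,"offset":[0.126,0,0.75],"delta_rot":[0,0,0]},{"fingers":75,"offset":[0.126,0,0.75],"delta_rot":[0,0,0]}]'
python3 -m inch '[{"fingers":15,"offset":[0,0,0],"delta_rot":[0,0,0]},{"fingers":15,"offset":[0,0,0],"delta_rot":[0,0,0]},{"fingers":15,"offset":[0,0,0],"delta_rot":[0,0,0]},{"fingers":15,"offset":[0,0,0],"delta_rot":[0,0,0]},{"fingers":15,"offset":[0,0,0],"delta_rot":[0,0,0]},{"fingers":15,"offset":[0,0,0],"delta_rot":[0,0,0]}]' 50
python3 - <<'E'
from h import *
o=manip.observe();print(o['q'].round(3),o['torque'])
R=np.array(o['orientation']);print((R.T@np.array([-.571,.0558,.819])).round(4))
E
```

```text
t: 12.52
tcp_pos: [0.5414, -0.2448, 0.0826]
orientation: [[0.902, -0.097, 0.421], [-0.088, -0.995, -0.042], [0.424, 0.001, -0.906]]
ft_force: [-0.4, -0.6, -0.2]
width: 0.075
grasp_force: 0.0
t: 13.28
tcp_pos: [0.5414, -0.2446, 0.0814]
orientation: [[0.902, -0.098, 0.42], [-0.088, -0.995, -0.041], [0.422, 0.0, -0.906]]
ft_force: [-0.2, -1.2, 0.2]
width: 0.031
grasp_force: 50.0
[ 0.584  0.383 -0.191  2.157 -0.322  0.203 -0.945] [-0.04358419  0.45559566 -0.04497795]
[-1.741e-01  3.000e-04 -9.847e-01]
```

```bash
python3 -m inch '[{"fingers":15,"offset":[-0.017,0,-0.1],"delta_rot":[0,0,0]},{"fingers":15,"offset":[-0.052,0,-0.3],"delta_rot":[0,0,0]},{"fingers":15,"offset":[-0.104,0,-0.6],"delta_rot":[0,0,0]},{"fingers":15,"offset":[-0.17,0,-0.97],"delta_rot":[0,0,0]},{"fingers":15,"offset":[-0.17,0,-0.97],"delta_rot":[0,0,0]},{"fingers":15,"offset":[-0.17,0,-0.97],"delta_rot":[0,0,0]}]'
python3 - <<'E'
from h import *
d=grab('wrist');save(d['frame'],'w3.png');o=manip.observe();print(o['q'].round(3),o['torque'].round(3))
E
```

```text
t: 14.02
tcp_pos: [0.4851, -0.2387, 0.1617]
orientation: [[0.902, -0.097, 0.42], [-0.088, -0.995, -0.041], [0.422, -0.0, -0.907]]
ft_force: [0.4, 0.2, -3.9]
width: 0.0312
grasp_force: 50.0
[ 0.641  0.167 -0.189  2.201 -0.324  0.387 -0.93 ] [0.151 0.749 0.023]
```

View pics/w3.png

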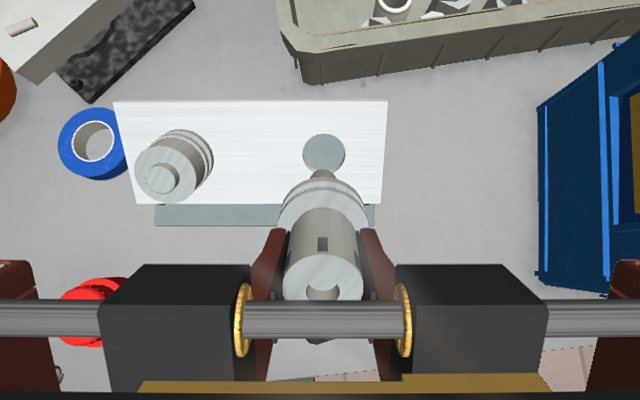

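```bash
python3 -m inch '[{"fingers":15,"offset":[0.1,0,-0.2],"delta_rot":[0,-0.02,0]},{"fingers":15,"offset":[0.21,0,-0.45],"delta_rot":[0,-0.045,0]},{"fingers":15,"offset":[0.21,0,-0.45],"delta_rot":[0,-0.07,0]},{"fingers":15,"offset":[0.21,0,-0.45],"delta_rot":[0,-0.09,0]},{"fingers":15,"offset":[0.21,0,-0.45],"delta_rot":[0,-0.0972,0]},{"fingers":15,"offset":[0.21,0,-0.45],"delta_rot":[0,-0.0972,0]},{"fingers":15,"offset":[0.21,0,-0.45],"delta_rot":[0,-0.0972,0]}]'
python3 - <<'E'
from h import *
o=manip.observe();print(o['q'].round(3))
R=np.array(o['orientation']);print((R.T@(np.array([.4615,.0712,.21])-o['tcp_pos'])).round(4))
E
```

```text
t: 14.95
tcp_pos: [0.4851, -0.2389, 0.2108]
orientation: [[0.98, -0.097, -0.173], [-0.096, -0.995, 0.017], [-0.174, -0.0, -0.985]]
ft_force: [0.4, -0.1, -3.0]
width: 0.0311
grasp_force: 50.0
[ 0.371  0.384 -0.04   1.68   0.058  1.249 -1.359]
[-0.0527 -0.3063  0.0103]
```

```bash
python3 -m inch '[{"fingers":15,"offset":[-0.06,-0.3,0.01],"delta_rot":[0,0,0]},{"fingers":15,"offset":[-0.143,-0.766,0.025],"delta_rot":[0,0,0]}]'
python3 -m inch '[{"fingers":15,"offset":[-0.07,-0.38,0.012],"delta_rot":[0,0,0]},{"fingers":15,"offset":[-0.143,-0.766,0.025],"delta_rot":[0,0,0]}]'
python3 -m inch '[{"fingers":15,"offset":[-0.07,-0.38,0.012],"delta_rot":[0,0,0]},{"fingers":15,"offset":[-0.143,-0.766,0.025],"delta_rot":[0,0,0]}]'
python3 -m inch '[{"fingers":15,"offset":[-0.07,-0.38,0.012],"delta_rot":[0,0,0]},{"fingers":15,"offset":[-0.143,-0.766,0.025],"delta_rot":[0,0,0]},{"fingers":15,"offset":[-0.143,-0.766,0.025],"delta_rot":[0,0,0]},{"fingers":15,"offset":[-0.143,-0.766,0.025],"delta_rot":[0,0,0]},{"fingers":15,"offset":[-0.143,-0.766,0.025],"delta_rot":[0,0,0]},{"fingers":15,"offset":[-0.143,-0.766,0.025],"delta_rot":[0,0,0]}]'
python3 - <<'E'
from h import *
d=grab('wrist');W=cloud(d);grab('scene');t=grab('top')
ims=[load('scene')['frame'][150:310,220:340],d['frame'][100:400,150:500],t['frame'][200:280,190:290]]
save(np.hstack([cv2.resize(i,(int(i.shape[1]*400/i.shape[0]*.65),400)) for i in ims]),'c3.png')
for nm,WW in(('w',W),('t',cloud(t)),('s',cloud(load('scene')))):
    P=WW.reshape(-1,3);P=P[np.isfinite(P[:,2])];P=P[np.hypot(P[:,0]-.4615,P[:,1]-.0712)<.045]
    for z in np.arange(.12,.26,.01):
        q=P[abs(P[:,2]-z)<.005]
        if len(q)>8:print(nm,round(z,3),len(q),np.percentile(q[:,0],[1,99]).round(4),np.percentile(q[:,1],[1,99]).round(4))
E
```

```text
t: 15.2
tcp_pos: [0.4777, -0.1621, 0.2119]
orientation: [[0.98, -0.101, -0.172], [-0.1, -0.995, 0.017], [-0.172, 0.001, -0.985]]
ft_force: [0.5, 1.4, -3.0]
width: 0.0317
grasp_force: 50.0
t: 15.45
tcp_pos: [0.4708, -0.0828, 0.2122]
orientation: [[0.98, -0.098, -0.171], [-0.097, -0.995, 0.017], [-0.172, 0.0, -0.985]]
ft_force: [0.7, 0.9, -4.3]
width: 0.0315
grasp_force: 50.0
t: 15.7
tcp_pos: [0.4639, -0.0053, 0.2123]
orientation: [[0.98, -0.098, -0.171], [-0.097, -0.995, 0.017], [-0.172, -0.0, -0.985]]
ft_force: [0.8, -0.2, -3.5]
width: 0.0318
grasp_force: 50.0
t: 16.45
tcp_pos: [0.4575, 0.0706, 0.2119]
orientation: [[0.98, -0.099, -0.173], [-0.098, -0.995, 0.017], [-0.174, 0.0, -0.985]]
ft_force: [0.8, -1.0, -2.4]
width: 0.0316
grasp_force: 50.0
w 0.14 46 [0.4665 0.4708] [0.0626 0.0775]
w 0.15 80 [0.4661 0.4723] [0.0617 0.0769]
w 0.16 27 [0.4706 0.4732] [0.0639 0.0743]
w 0.19 740 [0.4673 0.484 ] [0.0485 0.0903]
w 0.2 1726 [0.4621 0.4839] [0.0485 0.091 ]
w 0.21 856 [0.4632 0.483 ] [0.0466 0.0926]
w 0.22 1028 [0.4641 0.4772] [0.0457 0.0935]
w 0.23 1277 [0.4646 0.4777] [0.0455 0.0934]
w
[... 272 characters left out ...]
 0.4517] [0.0483 0.091 ]
t 0.23 11 [0.4441 0.4515] [0.0482 0.0877]
t 0.24 12 [0.4443 0.4662] [0.0703 0.0782]
t 0.25 53 [0.4448 0.4655] [0.0714 0.0855]
s 0.14 33 [0.453  0.4667] [0.066  0.0797]
s 0.15 54 [0.4515 0.4679] [0.0652 0.0816]
s 0.16 55 [0.4501 0.469 ] [0.0649 0.0829]
s 0.17 68 [0.4487 0.4693] [0.0655 0.0847]
s 0.18 30 [0.4479 0.4675] [0.0708 0.0844]
s 0.19 174 [0.44   0.4783] [0.0561 0.0929]
s 0.2 205 [0.4396 0.4749] [0.049 0.093]
s 0.21 72 [0.4457 0.4698] [0.0507 0.0953]
s 0.22 184 [0.4444 0.4726] [0.0476 0.0959]
s 0.23 180 [0.4465 0.4735] [0.0471 0.0962]
s 0.24 196 [0.4465 0.4753] [0.0471 0.0965]
s 0.25 286 [0.4475 0.4764] [0.0468 0.0972]
s 0.26 177 [0.4518 0.4788] [0.0439 0.099 ]
```

View pics/c3.png

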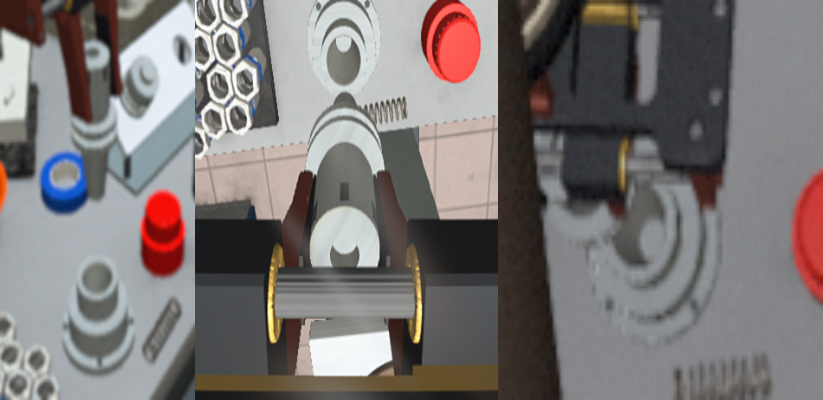

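The holder hangs upright with its axis at ≈(0.4615, 0.070), about 1 mm in -y of the socket axis. I'll shift +1 mm in y and go down.

```bash
python3 -m inch '[{"fingers":15,"offset":[0.03,-0.01,0.2],"delta_rot":[0,0,0]},{"fingers":15,"offset":[0.07,-0.01,0.4],"delta_rot":[0,0,0]},{"fingers":15,"offset":[0.11,-0.01,0.63],"delta_rot":[0,0,0]},{"fingers":15,"offset":[0.157,-0.01,0.887],"delta_rot":[0,0,0]},{"fingers":15,"offset":[0.157,-0.01,0.887],"delta_rot":[0,0,0]},{"fingers":15,"offset":[0.157,-0.01,0.887],"delta_rot":[0,0,0]},{"fingers":15,"offset":[0.157,-0.01,0.887],"delta_rot":[0,0,0]}]'
python3 -m inch '[{"fingers":15,"offset":[0.017,0,0.1],"delta_rot":[0,0,0]},{"fingers":15,"offset":[0.035,0,0.2],"delta_rot":[0,0,0]},{"fingers":15,"offset":[0.044,0,0.25],"delta_rot":[0,0,0]},{"fingers":15,"offset":[0.044,0,0.25],"delta_rot":[0,0,0]},{"fingers":15,"offset":[0.044,0,0.25],"delta_rot":[0,0,0]}]'
python3 - <<'E'
from h import *
d=grab('wrist');W=cloud(d);P=W.reshape(-1,3);P=P[np.isfinite(P[:,2])];P=P[np.hypot(P[:,0]-.4615,P[:,1]-.0712)<.05]
for z in np.arange(.03,.15,.006):
    q=P[abs(P[:,2]-z)<.003]
    if len(q)>8:print(round(z,3),len(q),np.percentile(q[:,0],[1,99]).round(4),np.percentile(q[:,1],[1,99]).round(4))
E
```

```text
t: 17.48
tcp_pos: [0.4582, 0.0727, 0.1229]
orientation: [[0.98, -0.097, -0.171], [-0.096, -0.995, 0.017], [-0.172, -0.0, -0.985]]
ft_force: [0.8, 0.8, -4.1]
width: 0.0314
grasp_force: 50.0
t: 18.1
tcp_pos: [0.4576, 0.0726, 0.0965]
orientation: [[0.98, -0.097, -0.173], [-0.096, -0.995, 0.017], [-0.174, -0.0, -0.985]]
ft_force: [0.4, 0.5, -3.2]
width: 0.0311
grasp_force: 50.0
0.03 209 [0.4771 0.4959] [0.0413 0.0979]
0.036 3174 [0.4464 0.4952] [0.0388 0.1039]
0.042 207 [0.4694 0.4849] [0.0499 0.0918]
0.048 228 [0.4703 0.4849] [0.0503 0.0914]
0.054 248 [0.4691 0.4849] [0.0497 0.0913]
0.06 817 [0.4631 0.4848] [0.0491 0.0914]
0.072 188 [0.4683 0.4843] [0.0506 0.0916]
0.078 572 [0.4674 0.4842] [0.0505 0.0924]
0.084 154 [0.4693 0.4843] [0.0508 0.0917]
0.09 1955 [0.4624 0.484 ] [0.0505 0.0928]
0.096 389 [0.4642 0.4774] [0.0482 0.0954]
0.102 606 [0.4642 0.4775] [0.0477 0.0953]
0.108 646 [0.4651 0.4775] [0.0477 0.0954]
0.114 758 [0.465  0.4778] [0.0477 0.0954]
0.12 830 [0.4648 0.478 ] [0.0474 0.0952]
0.126 1438 [0.4545 0.478 ] [0.0471 0.0954]
0.132 3534 [0.4553 0.4775] [0.0474 0.0951]
0.138 621 [0.4599 0.4778] [0.0454 0.0968]
0.144 552 [0.4651 0.4788] [0.0467 0.0954]
```

```bash
python3 -m inch '[{"fingers":15,"offset":[0.011,0.006,0.03],"delta_rot":[0,0,0]},{"fingers":15,"offset":[0.016,0.006,0.06],"delta_rot":[0,0,0]},{"fingers":15,"offset":[0.02,0.006,0.08],"delta_rot":[0,0,0]},{"fingers":15,"offset":[0.022,0.006,0.095],"delta_rot":[0,0,0]},{"fingers":15,"offset":[0.022,0.006,0.095],"delta_rot":[0,0,0]},{"fingers":15,"offset":[0.022,0.006,0.095],"delta_rot":[0,0,0]}]'
python3 -m inch '[{"fingers":15,"offset":[0.002,0,0.01],"delta_rot":[0,0,0]},{"fingers":15,"offset":[0.004,0,0.02],"delta_rot":[0,0,0]},{"fingers":15,"offset":[0.004,0,0.02],"delta_rot":[0,0,0]},{"fingers":15,"offset":[0.004,0,0.02],"delta_rot":[0,0,0]}]'
```

```text
t: 18.9
tcp_pos: [0.458, 0.072, 0.0868]
orientation: [[0.98, -0.097, -0.173], [-0.096, -0.995, 0.017], [-0.174, -0.0, -0.985]]
ft_force: [1.2, -0.5, -3.2]
width: 0.0317
grasp_force: 50.0
t: 19.4
tcp_pos: [0.4581, 0.0719, 0.0856]
orientation: [[0.98, -0.097, -0.173], [-0.096, -0.995, 0.017], [-0.173, 0.0, -0.985]]
ft_force: [-2.1, -0.9, 7.4]
width: 0.0313
grasp_force: 50.0
```

```bash
python3 -m inch '[{"fingers":15,"offset":[0.001,0,0.006],"delta_rot":[0,0,0]},{"fingers":15,"offset":[0.002,0,0.012],"delta_rot":[0,0,0]},{"fingers":15,"offset":[0.002,0,0.012],"delta_rot":[0,0,0]},{"fingers":15,"offset":[0.002,0,0.012],"delta_rot":[0,0,0]}]'
python3 - <<'E'
from h import *
o=manip.observe();print(o['torque'].round(2))
d=grab('wrist');W=cloud(d);P=W.reshape(-1,3);P=P[np.isfinite(P[:,2])];P=P[np.hypot(P[:,0]-.4615,P[:,1]-.0712)<.05]
q=P[(P[:,2]>.1)&(P[:,2]<.135)&(P[:,0]<.474)&(abs(P[:,1]-.0712)<.009)];print(len(q),np.percentile(q[:,2],[5,50,95]).round(4))
for z in np.arange(.042,.13,.006):
    q=P[abs(P[:,2]-z)<.003]
    if len(q)>8:print(round(z,3),len(q),np.percentile(q[:,0],[99]).round(4),np.percentile(q[:,1],[1,99]).round(4))
im=d['frame'][60:330,180:460];save(cv2.resize(im,(560,540)),'w4.png')
E
```

```text
t: 19.9
tcp_pos: [0.4582, 0.0719, 0.0856]
orientation: [[0.98, -0.097, -0.172], [-0.096, -0.995, 0.017], [-0.173, 0.0, -0.985]]
ft_force: [-6.1, -2.2, 20.4]
width: 0.0319
grasp_force: 50.0
[-0.26  1.74  0.09]
1627 [0.114  0.1227 0.1239]
0.042 243 [0.4851] [0.0503 0.091 ]
0.048 264 [0.4849] [0.0499 0.0911]
0.054 291 [0.485] [0.0501 0.0914]
0.06 358 [0.4849] [0.0495 0.0909]
0.066 619 [0.4847] [0.05   0.0918]
0.072 104 [0.4846] [0.0496 0.0913]
0.078 2002 [0.4844] [0.0499 0.0922]
0.084 290 [0.4778] [0.0474 0.0941]
0.09 593 [0.4778] [0.0471 0.0949]
0.096 633 [0.4779] [0.0471 0.0949]
0.102 739 [0.4782] [0.0469 0.0946]
0.108 817 [0.4783] [0.0469 0.0946]
0.114 1342 [0.4785] [0.0465 0.0945]
0.12 2573 [0.4783] [0.0464 0.0946]
0.126 1715 [0.4779] [0.0453 0.0956]
```

View pics/w4.png

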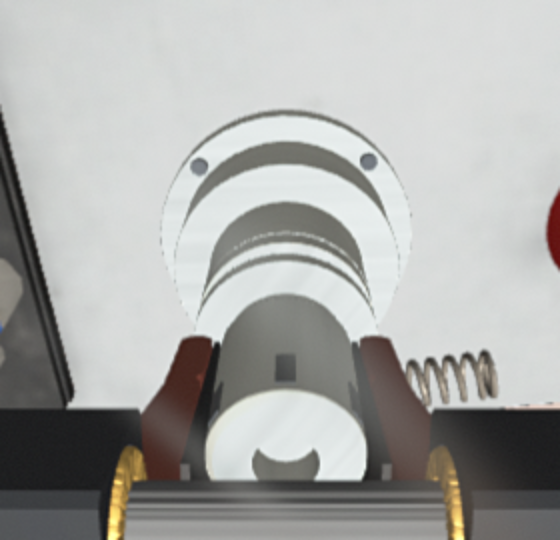

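The flange is on the face, with the nose top at z≈0.123 (expected 0.123). I'll relieve the pressure, release and withdraw upward.

```bash
python3 -m inch '[{"fingers":15,"offset":[-0.002,0,-0.014],"delta_rot":[0,0,0]},{"fingers":15,"offset":[-0.002,0,-0.014],"delta_rot":[0,0,0]},{"fingers":75,"offset":[-0.002,0,-0.014],"delta_rot":[0,0,0]},{"fingers":75,"offset":[-0.002,0,-0.014],"delta_rot":[0,0,0]},{"fingers":75,"offset":[-0.002,0,-0.014],"delta_rot":[0,0,0]},{"fingers":75,"offset":[-0.002,0,-0.014],"delta_rot":[0,0,0]},{"fingers":75,"offset":[-0.002,0,-0.014],"delta_rot":[0,0,0]}]'
python3 -m inch '[{"fingers":75,"offset":[-0.035,0,-0.2],"delta_rot":[0,0,0]},{"fingers":75,"offset":[-0.08,0,-0.5],"delta_rot":[0,0,0]},{"fingers":75,"offset":[-0.16,0,-0.95],"delta_rot":[0,0,0]},{"fingers":75,"offset":[-0.16,0,-0.95],"delta_rot":[0,0,0]},{"fingers":75,"offset":[-0.16,0,-0.95],"delta_rot":[0,0,0]},{"fingers":75,"offset":[-0.16,0,-0.95],"delta_rot":[0,0,0]}]'
python3 - <<'E'
from h import *
d=grab('wrist');W=cloud(d);print(circ(W,(.4615,.071),.116,.13,.03));grab('scene')
ims=[load('scene')['frame'][130:310,220:380],d['frame']]
save(np.hstack([cv2.resize(i,(int(i.shape[1]*300/i.shape[0]),300)) for i in ims]),'c4.png')
P=W.reshape(-1,3);P=P[np.isfinite(P[:,2])];P=P[np.hypot(P[:,0]-.4615,P[:,1]-.0712)<.035]
for z in np.arange(.042,.125,.01):
    q=P[abs(P[:,2]-z)<.003]
    if len(q)>8:print(round(z,3),len(q),np.percentile(q[:,0],[99]).round(4),np.percentile(q[:,1],[1,99]).round(4))
print(circ(cloud(load('scene')),(.446,-.1555),.078,.09,.03))
E
```

```text
t: 20.82
tcp_pos: [0.458, 0.0719, 0.0848]
orientation: [[0.98, -0.097, -0.173], [-0.096, -0.995, 0.017], [-0.174, 0.0, -0.985]]
ft_force: [-0.1, -0.7, 1.2]
width: 0.0741
grasp_force: 0.0
t: 21.58
tcp_pos: [0.458, 0.0717, 0.1801]
orientation: [[0.98, -0.097, -0.175], [-0.096, -0.995, 0.017], [-0.176, 0.001, -0.984]]
ft_force: [0.8, 0.8, 0.8]
width: 0.0751
grasp_force: 0.0
(1794, array([0.4636, 0.0714, 0.1225]), (0.4619, 0.0715), 0.0165, array([0.1167, 0.123 , 0.1245]))
0.042 90 [0.4848] [0.0495 0.0908]
0.052 97 [0.4848] [0.0502 0.0912]
0.062 122 [0.4847] [0.0494 0.0902]
0.072 25 [0.4844] [0.0521 0.0898]
0.082 220 [0.4837] [0.0495 0.0924]
0.092 111 [0.4776] [0.0566 0.0857]
0.102 124 [0.4776] [0.0566 0.0854]
0.112 307 [0.4779] [0.0569 0.0848]
0.122 1652 [0.4772] [0.0566 0.0865]
(206, array([ 0.4459, -0.1534,  0.0813]), (0.447, -0.1543), 0.0226, array([0.0783, 0.0816, 0.0833]))
```

View pics/c4.png

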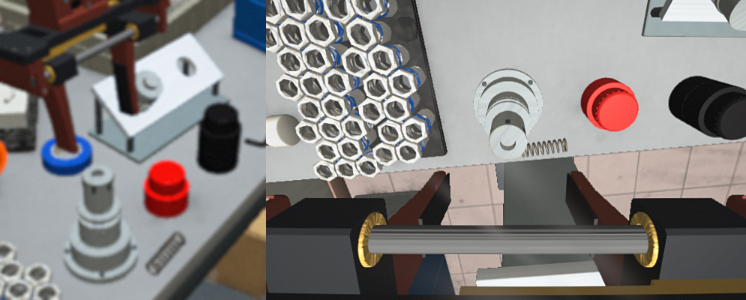

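The holder stands upright in the socket (506,120), the caps are stacked (715,105), the stub is in its hole and the robot is clear of everything. I'm handing it in.

```bash
python3 -c "
from bench import manip
print(manip.job_done())"
```

```text
the job is handed in; nothing more can be done
None
```

The job is handed in, though no verdict came back: by camera the dust cap sits squarely on the spare cap, the slim holder stands fully home in the socket, and the stubby holder is still in its rack hole.

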